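# Snap the pivot clip onto the galley unit's hinge pin

## Robot

A 6-joint arm with a two-finger parallel gripper is mounted at the origin on the work surface. World frame = base frame: x ahead of the robot, y to its left, z up, the work surface at z = 0. Lengths are in m, angles in rad, forces in N, time in s.
With the tool pointing down it reaches from about 0.35 to 0.85 m from the base axis. Payload 8.1 kg.
Tool frame: the origin (TCP) lies between the finger pads; the fingertips stand 11 mm ahead of it and the grasp point (between the pads) lies 8 mm behind it (tips_ahead is the z of the fingertips in the tool frame, in m); z points along the fingers, y is the line along which they close (so a half turn about z gives the same grasp; the last joint's range is limited). The gripper opens to 93 mm and grips with 3 to 60 N. Pads are 15 mm wide; open, the fingers measure 128 mm over their backs; the gripper's body (75 mm by 188 mm) begins 65 mm behind the grasp point.
Start: joints at [1.036, 0.13, 1.488, -0, 1.523, -0.085], TCP at [0.261, 0.54, 0.23] pointing down, gripper open.
Joint ranges: [-2.96, 2.96], [-0.89, 2.26], [0.02, 2.5], [-1.34, 4.48], [0, 2.73], [-2.66, 2.66]. Speed limits (rad/s): [2.39, 2.39, 2.79, 3.14, 3.14, 3.14].

## Interface

Orientations are given as a rotation vector (axis times angle).
In Python, from plant import read_state, read_camera, close_job, tips_ahead gives the robot as it stands. The module is installed in compiled form; this text tells all that it offers.
- The arm moves only by the tool move_arm, never from a script. Its argument "plan" is a list of rows, each a list of 7 numbers: the turn, a rotation vector about the tool's x, y, z in units of 6 degrees (1.0 is 6 degrees), then the shift along the tool's x, y, z in units of 25 mm (1.0 is 25 mm), then the finger opening in mm, from 0 to 93. A call has exactly 10 rows; each row shifts and turns the commanded pose from where the row before left it, along the tool's axes as they then stand; what a row does not reach is not made up. A row lasts 1/10 s, in which the tool goes at most 50 mm and 8.59 degrees, less where a joint would pass 70% of its speed; a pose out of reach is approached as far as the arm can. A call is refused whole if a number of a shift passes 1 or a number of a turn 1, either way. A call with a gripper value outside its range is refused whole. The fingers move at their own pace and stop on an object; "force" is the grip in N (left out, the last holds). Time passes only in rows, so rows that do not move let the fingers close, or fill a call up. It gives the time, the measured TCP pose, the force, the opening and the grip force at its end, in the units of the state.
- read_state(): the state, without advancing time (a new reading comes with each control period).
- read_camera(name): name is "side" or "top" or "wrist"; returns a dict with "frame" (420x560x3 uint8, red, green, blue), "z_map" (420x560 float32, m along the optical axis (not along the pixel's ray), 0 where there is no reading), "fx", "fy", "cx", "cy" (pixels), "rvec" (rotation vector, rad) and "tvec" (3), from world to camera coordinates, as OpenCV has them. Camera axes: x right, y down, z forward; pixel columns grow to the right and rows downward; lengths in m; the calibration is good to about 2 mm. A picture is of the moment at which its call begins.
- close_job(): hands the job in; it is judged then, once.
The state is a dict: "t": time; "q": joint angles; "dq": joint speeds; "joint_torque": joint torques, N m; "tool_pos": TCP position; "orientation": TCP orientation; "force": force on the tool from outside, world axes, zero at the start; "wrist_torque": the same for the moment, N m; "opening": finger opening in m; "gripper_force": force on a finger pad.
Only numpy, scipy, OpenCV 4.12 (cv2) and the standard library are available. Lean on these libraries where they do the work, as an engineer would, in place of code of your own. Each camera call takes 0.05 s, during which the arm holds its last target. There are 200 camera calls.

## Task

Take the fork tool from the tool mat and use it to push the loose split clip sideways into the groove of the upright hinge pin, gently, until it snaps in and sits fully home around the pin. Touch the clip only with the tool, do not force it, leave the other things alone, then set the tool back down on its mat the right way up and let go.

Things in the scene. Friction and masses are not known exactly. Their poses are not given: they have to be found in the camera images.
- hinge_block: white painted hinge block fixed to the table: a flat plate 210 (x) x 120 (y) x 20 mm high with an upright flange, 25 mm higher than the plate, along its far edge (local x 87 to 105 mm). Origin: centre of the underside; +x points from the free near end to the flange. The clip slides on its flat top, 20 mm above the table.
- pivot_pin: steel pin upright on the block's mid-line, in a slot along the block's x, axes as the block's. Origin: on its axis at plate top. Groove diameter 24 mm, from the plate to 8.5 mm up; above it a head 31 mm across, top 18.5 mm above the plate. A drag of about 5 N holds it in the slot; pushed harder it slides 2 to 24 mm towards the flange until the slot ends. How far that is cannot be seen and does not matter.
- clip: flat split steel clip, 6 mm thick, 42 mm wide, 47 mm long, loose on the plate between its near end and the pin, mouth roughly towards the pin. Origin: underside, centre of the seat, which lies on the pin's axis when home; +x points out of the mouth, its flared lips reach x = 15 mm. Two sprung jaws spread about 1.6 mm each to let the groove pass. Above about 20 N of push it bends.
- fork_tool: fork tool standing on its flat underside on the mat, fork away from the robot. Origin: underside, below the middle of the grip; +x points to the fork. Grip: black upright block, x -45 to 35 mm, 20 mm wide, 40 mm high, with a foot 30 mm wide, 6 mm high at x -40 to 0. Steel blade along the underside, 35 mm wide, 7 mm high, to x = 73 mm, then two tines. About 0.16 kg.
- plain_tool: bystander: a tool with the same grip but a single 14 mm wide straight blade without fork, beside the fork tool on the mat. The two may stand either way round.
- tool_mat: thin grey mat fixed to the table, 200 (x) x 170 (y) x 4 mm. Origin: centre of its underside; its top is 4 mm above the table.
- spare_bush: bystander: loose brass bush, 24 mm across, 16 mm high, standing on the hinge block in the corner behind the pin.
- beaker: bystander: white cup 70 mm across, 80 mm high.
- driver: bystander: loose screwdriver lying on the table.
- spray: bystander: bottle 56 mm across, 150 mm high.
- coffee_pod: bystander: drink capsule 52 mm across, 30 mm high.
- clip_back (a point): middle of the clip's flat back edge (36 mm wide), which the tool pushes: 21 mm behind the clip's origin, half-way up; axes as the clip's. A lug 10 mm wide reaches 11 mm farther back. First the pin slides back in its slot at 5 N, then the force climbs to about 7 to 14 N and drops as the jaws pass, 4 mm short of home; push on to the hard stop, clip against pin.
- fork_tips (a point): midway between the tips of the fork tool's two tines, 95 mm ahead of its origin and 3.5 mm above its underside; axes as the tool's. The tines are 22 mm long, 8 mm wide, 7 mm high; the open slot between them, 19 mm wide, straddles the clip's lug.
Not all that is in view belongs to the job. What is shaped like the fork_tool but orange or yellow is not meant.

How it is judged:
On the way, in this order (a step that is already met when the one before it is completed fails the run):
1. the fork tool presses on the clip, which is still short of the groove (contact force between fork_tool and clip above 0.5 N and horizontal distance between clip and pivot_pin above 0.008 m).
2. the clip has snapped into the groove and is fully home, pushed by the tool (horizontal distance between clip and pivot_pin below 0.002 m and horizontal distance between fork_tool and pivot_pin below 0.14 m), for 0.1 s.
At the end, for the whole second after the job is handed in: The clip lies flat in the groove (within 0.12 rad, no more than 3.5 mm above the plate), its seat centre within 2 mm of the pin's axis; the fork tool stands upright (within 0.1 rad) on the mat, the middle of its grip within the mat's outline; both are at rest and released (horizontal distance between clip and pivot_pin below 0.002 m and z of clip in the frame of pivot_pin below 0.0035 m and angle between clip's own z axis and vertical below 0.12 rad and x of fork_tool in the frame of tool_mat between -0.1 and 0.1 m and y of fork_tool in the frame of tool_mat between -0.085 and 0.085 m and z of fork_tool in the frame of tool_mat below 0.01 m and angle between fork_tool's own z axis and vertical below 0.1 rad and linear speed of each of fork_tool, clip below 0.02 m/s); the robot touches nothing.
It fails at once if the clip is touched with the fingers (contact force between the fingers and clip above 0.5 N).
It fails at once if the clip is forced: tool on clip above 20 N (contact force between fork_tool and clip above 20 N).
It fails at once if the plain tool is used or shoved away (40 mm) (distance of plain_tool from where it was at the start of the episode above 0.04 m or contact force between plain_tool and clip above 0.5 N).
It fails at once if a bystander is disturbed (30 mm) (distance of any of spare_bush, beaker, driver, spray, coffee_pod from where it was at the start of the episode above 0.03 m).
It also fails if it takes over 72 s, if anything falls off the work surface, if the arm or the gripper's body presses on something with over 40 N, if the wrist force passes 120 N, or if a joint passes its speed limit or range.

## Working session

There is one attempt and no reset: what is moved stays moved. The work goes in short steps, Python scripts to look and compute and a tool call to move; the robot and the scene stay as the last step left them, time stands still between calls to the robot, and variables do not carry over. Pictures are saved under pics/ and viewed, at most 10 in all, crops included, and the job is handed in when it is done.

Besides the shell and the picture viewer there is one more tool, called by a JSON object that holds its "op" and its "data". move_arm: Moves the arm, as the interface text tells. Its arguments: {"type":"object","properties":{"plan":{"type":"array","items":{"type":"array","items":{"type":"number"}}},"force":{"type":"number"}},"required":["plan"]}

```bash
mkdir -p pics
cat > h.py <<'E'
import numpy as np,cv2
from plant import *
from scipy.spatial.transform import Rotation as R
def cam(n):
    c=read_camera(n); f=c["frame"]; z=c["z_map"]
    v,u=np.mgrid[:420,:560]
    P=np.stack([(u-c["cx"])/c["fx"]*z,(v-c["cy"])/c["fy"]*z,z],-1)
    W=(P-np.array(c["tvec"]).ravel())@R.from_rotvec(np.array(c["rvec"]).ravel()).as_matrix()
    W[z==0]=np.nan
    return c,f,W
def save(n,f,s=1.4): cv2.imwrite("pics/"+n+".png",cv2.resize(f[...,::-1],None,fx=s,fy=s,interpolation=cv2.INTER_CUBIC))
E
python3 - <<'E'
from h import *
c,f,W=cam("top"); save("top",f); np.savez("top.npz",f=f,W=W)
print(c["fx"],c["tvec"],c["rvec"]); print(W[::60,::80].round(2)[...,:2].tolist())
c,f,W=cam("side"); save("side",f); np.savez("side.npz",f=f,W=W)
print(read_state())
E
```

```text
530.7776126350757 [0.13781208 0.54897615 1.4176264 ] [ 2.11208977 -2.15593581  0.18262855]
[[[1.61, 1.27], [1.61, 0.94], [1.61, 0.59], [1.61, 0.24], [1.24, -0.04], [1.24, -0.29], [1.23, -0.54]], [[1.4, 1.33], [1.4, 0.98], [1.39, 0.61], [1.39, 0.25], [1.15, -0.06], [1.17, -0.36], [1.21, -0.69]], [[1.13, 1.32], [0.84, 0.68], [0.84, 0.45], [0.83, 0.21], [0.83, -0.02], [0.82, -0.25], [0.82, -0.49]], [[0.71, 1.0], [0.66, 0.68], [0.66, 0.45], [0.65, 0.22], [0.65, -0.01], [0.64, -0.24], [0.64, -0.47]], [[0.52, 0.99], [0.49, 0.67], [0.49, 0.44], [0.48, 0.22], [0.48, -0.01], [0.47, -0.23], [0.47, -0.46]], [[0.33, 1.0], [0.32, 0.66], [0.32, 0.44], [0.31, 0.22], [0.31, -0.0], [0.3, -0.21], [0.3, -0.44]], [[0.23, 0.56], [0.16, 0.66], [0.16, 0.44], [0.15, 0.22], [0.15, 0.0], [0.14, -0.21], [0.14, -0.43]]]
{'t': 0.1, 'q': array([ 1.03558296e+00,  1.31080399e-01,  1.48915644e+00, -8.30614466e-06,
        1.52301892e+00, -8.54093374e-02]), 'dq': array([ 2.44510084e-05, -1.77264334e-03, -1.83153486e-03, -1.01457581e-04,
        5.16322589e-04,  1.05384832e-04]), 'joint_torque': array([ 7.83234500e-04, -5.61335385e+01, -4.93095088e+01,  7.70038250e-02,
        2.90679408e-02, -1.54081744e-05]), 'tool_pos': array([0.26060694, 0.53989668, 0.22870313]), 'orientation': array([-7.00496904e-01, -3.06198650e+00,  2.49120835e-03]), 'force': array([-1.14277482, -0.08568361,  0.27060566]), 'wrist_torque': array([ 0.03391546,  0.01036352, -0.04303267]), 'gripper_force': 0.0, 'opening': 0.09299252295458198}
```

View pics/top.png

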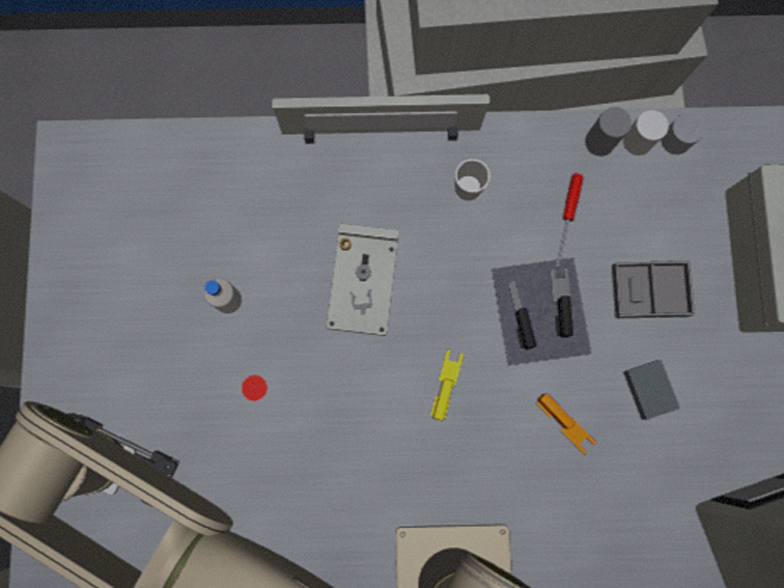

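View pics/side.png

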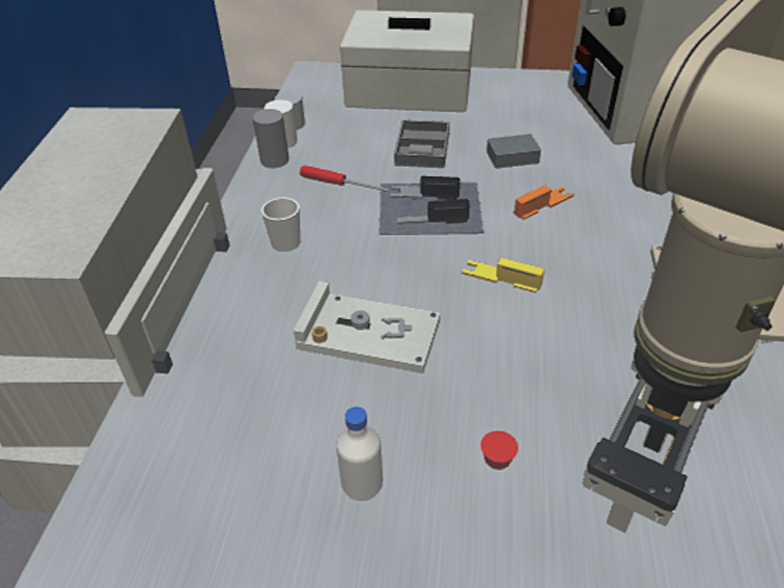

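The top view shows the fork tool on the mat, with its grip at about (562,315) and tines at (560,275). The plain tool is at (522,328), the pin at (363,270), the clip at (361,300) with its mouth toward the pin, and the screwdriver tip at about (560,262), close to the tines. Next I measure these.

Run:
```python
from h import *
d=np.load("top.npz"); f=d["f"]; W=d["W"]
def box(name,u0,u1,v0,v1,m):
    M=np.zeros(W.shape[:2],bool); M[int(v0/1.4):int(v1/1.4),int(u0/1.4):int(u1/1.4)]=1
    M&=m&np.isfinite(W[...,0]); p=W[M]
    r=cv2.minAreaRect((p[:,:2]*1000).astype(np.float32)); print(name,len(p),r,"mean",p.mean(0).round(4),"zmed",np.median(p[:,2]).round(4))
    return p
z=W[...,2]; g=f.mean(-1)
box("fork grip",545,580,290,345,z>.03)
box("plain grip",505,545,300,360,z>.03)
box("fork blade",545,580,265,298,(g>g[200:230,360:].mean()+20)&(z<.03))
box("plate",320,405,220,340,(z>.012)&(z<.03))
box("flange",320,405,220,260,(z>.035))
box("pin",350,378,255,290,(z>.03)&(z<.05))
box("clip",345,380,285,320,(z>.0235)&(z<.035))
box("driver",550,590,170,265,(z>.002)&(f[...,0]>90))
```

```text
fork grip 234 ((507.28857421875, -238.64471435546875), (78.92920684814453, 21.960649490356445), 2.4188594818115234) mean [ 0.5068 -0.2371  0.0434] zmed 0.0439
plain grip 232 ((484.86639404296875, -158.78182983398438), (79.77314758300781, 21.510347366333008), 11.099639892578125) mean [ 0.4843 -0.158   0.0431] zmed 0.0434
fork blade 34 ((584.5250244140625, -250.2713623046875), (61.648651123046875, 59.76350784301758), 3.004814624786377) mean [ 0.5959 -0.2609  0.0055] zmed 0.0042
plate 2732 ((582.7019653320312, 159.93673706054688), (134.86155700683594, 197.162109375), 85.0201644897461) mean [0.5802 0.1633 0.0204] zmed 0.0203
flange 320 ((679.2433471679688, 149.18528747558594), (47.492408752441406, 118.11905670166016), 2.5739245414733887) mean [0.6832 0.1527 0.0441] zmed 0.0444
pin 95 ((603.8563842773438, 159.3877410888672), (28.51360511779785, 28.71148109436035), 3.268120050430298) mean [0.6042 0.1604 0.0383] zmed 0.0382
clip 151 ((546.521240234375, 166.0869598388672), (67.33374786376953, 68.22543334960938), 88.66047668457031) mean [0.546  0.1635 0.0263] zmed 0.0258
driver 862 ((719.4405517578125, -264.1501159667969), (82.74427795410156, 204.36802673339844), 86.28567504882812) mean [ 0.7257 -0.2653  0.0114] zmed 0.0064
```

{"op": "move_arm", "data": {"plan": [[0,0,-0.94,0,0,0,60],[0,0,-0.94,0,0,0,60],[0,0,-0.94,0,0,0,60],[0,0,-0.94,0,0,0,60],[0,0,-0.94,0,0,0,60],[0,0,0,-0.3,-1,0,60],[0,0,0,-0.3,-1,0,60],[0,0,0,-0.3,-1,0,60],[0,0,0,-0.3,-1,0,60],[0,0,0,-0.3,-1,0,60]]}}

```text
t: 1.1
tool_pos: [0.3036, 0.4158, 0.2291]
orientation: [0.067, -3.14, 0.001]
force: [0.5, -0.6, -0.1]
opening: 0.0601
gripper_force: 0.0
```

{"op": "move_arm", "data": {"plan": [[0,0,0,-0.3,-1,0,60],[0,0,0,-0.3,-1,0,60],[0,0,0,-0.3,-1,0,60],[0,0,0,-0.3,-1,0,60],[0,0,0,-0.3,-1,0,60],[0,0,0,-0.3,-1,0,60],[0,0,0,-0.3,-1,0,60],[0,0,0,-0.3,-1,0,60],[0,0,0,-0.3,-1,0,60],[0,0,0,-0.3,-1,0,60]]}}

```text
t: 2.1
tool_pos: [0.3891, 0.1694, 0.2293]
orientation: [0.067, -3.14, 0.0]
force: [0.9, 0.9, -0.7]
opening: 0.0603
gripper_force: 0.0
```

{"op": "move_arm", "data": {"plan": [[0,0,0,-0.3,-1,0,60],[0,0,0,-0.3,-1,0,60],[0,0,0,-0.3,-1,0,60],[0,0,0,-0.3,-1,0,60],[0,0,0,-0.3,-1,0,60],[0,0,0,-0.3,-1,0,60],[0,0,0,-0.3,-1,0,60],[0,0,0,-0.3,-1,0,60],[0,0,0,-0.3,-1,0,60],[0,0,0,-0.3,-1,0,60]]}}

```text
t: 3.1
tool_pos: [0.4746, -0.0772, 0.2292]
orientation: [0.066, -3.14, -0.0]
force: [-0.1, -0.2, 0.1]
opening: 0.0597
gripper_force: 0.0
```

{"op": "move_arm", "data": {"plan": [[0,0,0,-0.2,-1,0,60],[0,0,0,-0.2,-1,0,60],[0,0,0,-0.2,-1,0,60],[0,0,0,-0.2,-1,0,60],[0,0,0,-0.2,-1,0.5,60],[0,0,0,-0.2,-1,0.5,60],[0,0,0,0,-0.5,0.5,60],[0,0,0,0,0,0.5,60],[0,0,0,0,0,0,60],[0,0,0,0,0,0,60]]}}

```text
t: 4.1
tool_pos: [0.5112, -0.236, 0.1793]
orientation: [0.068, -3.14, -0.001]
force: [0.5, -0.2, 0.5]
opening: 0.0598
gripper_force: 0.0
```

Run:
```python
from h import *
c,f,W=cam("wrist"); save("w1",f,1.2); np.savez("w1.npz",f=f,W=W)
z=W[...,2];p=W[(z>.035)&(z<.05)&(W[...,1]<-.2)&(W[...,1]>-.28)&(W[...,0]<.6)&(W[...,0]>.42)]
print(len(p),cv2.minAreaRect((p[:,:2]*1000).astype(np.float32)),p.mean(0))
p=W[(z>.0075)&(z<.02)&(W[...,1]<-.2)&(W[...,1]>-.28)&(W[...,0]<.65)&(W[...,0]>.555)]
print(len(p),cv2.minAreaRect((p[:,:2]*1000).astype(np.float32)),p.mean(0)) if len(p) else 0
print(read_state()["tool_pos"])
```

```text
1501 ((506.812744140625, -237.1690673828125), (78.90769958496094, 20.473114013671875), 1.8905975818634033) [ 0.50543544 -0.23737017  0.04226949]
953 ((602.1063842773438, -235.14549255371094), (94.68619537353516, 34.62560272216797), 1.67721426486969) [ 0.57768926 -0.2362953   0.00989102]
[ 0.51167133 -0.23626954  0.18007041]
```

View pics/w1.png

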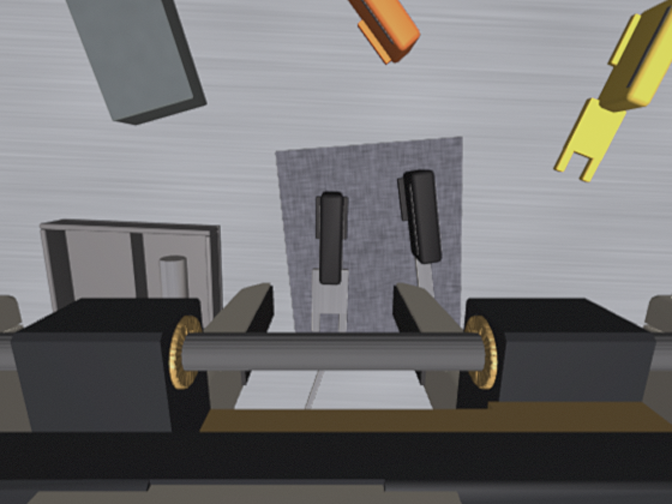

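The wrist view shows the fork tool centred between the fingers, with its grip at (330,240). The plain tool is clear to the right at (422,215). I'll descend and grip.

{"op": "move_arm", "data": {"plan": [[0,0,0,-0.2,0,0.8,45],[0,0,0,0,0,0.8,45],[0,0,0,0,0,0.8,45],[0,0,0,0,0,0.8,45],[0,0,0,0,0,0.8,45],[0,0,0,0,0,0.8,45],[0,0,0,0,0,0.8,45],[0,0,0,0,0,0.6,45],[0,0,0,0,0,0,45],[0,0,0,0,0,0,45]]}}

```text
t: 5.15
tool_pos: [0.5169, -0.2369, 0.0253]
orientation: [-0.067, 3.14, -0.0]
force: [-0.3, 0.4, -0.1]
opening: 0.0446
gripper_force: 0.0
```

{"op": "move_arm", "data": {"plan": [[0,0,0,0,0,0,0],[0,0,0,0,0,0,0],[0,0,0,0,0,0,0],[0,0,0,0,0,0,0],[0,0,0,0,0,0,0],[0,0,0,0,0,0,0],[0,0,0,0,0,0,0],[0,0,0,0,0,0,0],[0,0,0,0,0,0,0],[0,0,0,0,0,0,0]], "force": 55}}

```text
t: 6.15
tool_pos: [0.5169, -0.2374, 0.0253]
orientation: [-0.067, 3.14, -0.001]
force: [-1.1, -0.6, 5.3]
opening: 0.0197
gripper_force: 54.8
```

{"op": "move_arm", "data": {"plan": [[0,0,0,0,0,-0.4,0],[0,0,0,0,0,-0.6,0],[0,0,0,0,0,-0.8,0],[0,0,0,0,0,-0.8,0],[0,0,0,0,0,-0.8,0],[0,0,0,0,0,-0.6,0],[0,0,0,0,0,0,0],[0,0,0,0,0,0,0],[0,0,0,0,0,0,0],[0,0,0,0,0,0,0]]}}

```text
t: 7.15
tool_pos: [0.5157, -0.2365, 0.1232]
orientation: [0.067, -3.139, -0.002]
force: [0.2, -0.1, -2.2]
opening: 0.0197
gripper_force: 54.8
```

Run:
```python
from h import *
c,f,W=cam("top"); z=W[...,2]; g=f.mean(-1)
cr=f[155:245,225:295]; cv2.imwrite("pics/clip.png",cv2.resize(cr[...,::-1],None,fx=6,fy=6,interpolation=cv2.INTER_CUBIC))
def rect(n,m):
    m=m&(W[...,0]>.45)&(W[...,0]<.72)&(W[...,1]>.07)&(W[...,1]<.25)
    m=m.astype(np.uint8); k,l,s,_=cv2.connectedComponentsWithStats(m); i=1+np.argmax(s[1:,4]); p=W[l==i]
    print(n,len(p),cv2.minAreaRect((p[:,:2]*1000).astype(np.float32)),p.mean(0)); return p
rect("plate all",z>.012); rect("flange",z>.036)
p=rect("pin",(z>.032)&(W[...,0]<.64))
m=(W[...,0]>.49)&(W[...,0]<.58)&(W[...,1]>.12)&(W[...,1]<.21)&(z>.0236)&(z<.03)
u=np.argwhere(m); print(u[:,0].min(),u[:,0].max(),u[:,1].min(),u[:,1].max())
for v in range(195,235): print(v,''.join('#' if m[v,x] else '.' for x in range(238,280)), W[v,258].round(3)[:2], ''.join('#' if g[v,x]<g[225,250]-25 else '.' for x in range(238,280)))
print(W[210,[240,278]].round(4))
```

```text
plate all 3192 ((591.4612426757812, 162.4397735595703), (120.08960723876953, 211.81430053710938), 82.02909088134766) [0.5921195  0.16214157 0.02351506]
flange 290 ((686.0453491210938, 149.17843627929688), (119.6542739868164, 20.25019645690918), 82.6743392944336) [0.68496255 0.14905294 0.04474641]
pin 95 ((604.1170043945312, 159.1506805419922), (28.017810821533203, 29.617393493652344), 88.93223571777344) [0.60411097 0.16030758 0.03866077]
204 235 243 274
195 .......................................... [0.6   0.165] ................##########................
196 .......................................... [0.598 0.165] .................##########...............
197 .......................................... [0.596 0.165] .................##########...............
198 .......................................... [0.593 0.165] ..................########................
199 .......................................... [0.59  0.165] ...................#####..................
200 .......................................... [0.59  0.165] ...................#####..................
201 ..............
[... 2862 characters left out ...]
...........................
229 .........................#................ [0.508 0.167] .......................................#..
230 .......#......#..#............#...##...... [0.505 0.167] #......................................#..
231 ..........#..#..............#..#.......... [0.502 0.167] #......................................#..
232 .................#.......##.......###..... [0.499 0.167] .......................................#..
233 ......#......##.#......................... [0.497 0.167] ..................................#.......
234 .........#...........#.#..#.....#...#..... [0.494 0.167] .................................###......
[[0.5618 0.2162 0.0246]
 [0.5607 0.1096 0.0184]]
```

View pics/clip.png

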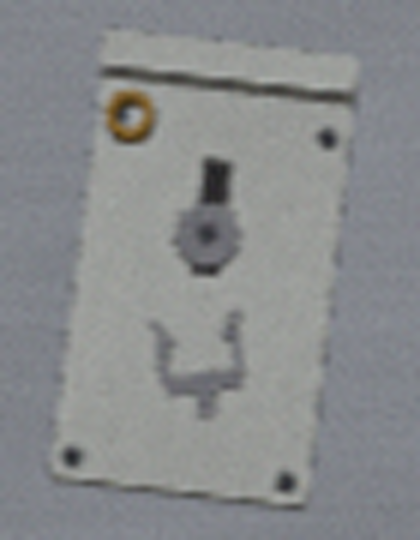

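The crop shows the brass bush at (130,117), the pin at (207,235), and the clip with its back edge middle at (204,388), lug end at (206,415) and lips at (153,322) and (237,312). That puts the clip's yaw at about +6° and the block's at about -8°. I'll move the fork in behind the clip, lined up with the clip.

{"op": "move_arm", "data": {"plan": [[0,0,0,0.2,0.6,0,0],[0,0,0,0.2,0.95,0,0],[0,0,0,0.2,1,0,0],[0,0,0,0.2,1,0,0],[0,0,0,0.2,1,0,0],[0,0,0,0.2,1,0,0],[0,0,0,0.2,1,0,0],[0,0,0,0.2,1,0,0],[0,0,0,0.2,1,0,0],[0,0,0,0.2,1,0,0]]}}

```text
t: 8.2
tool_pos: [0.4557, 0.0004, 0.1241]
orientation: [0.066, -3.14, -0.0]
force: [0.9, 0.0, -1.0]
opening: 0.0198
gripper_force: 54.8
```

{"op": "move_arm", "data": {"plan": [[0,0,0,0.2,1,0,0],[0,0,0,0.2,1,0,0],[0,0,0,0.2,1,0,0],[0,0,0,0.2,1,0,0],[0,0,0,0.2,1,0,0],[0,0,0,0.1,0.8,0,0],[0,0,0,0,0.4,0,0],[0,0,-0.3,0,0,0,0],[0,0,-0.3,0,0,0,0],[0,0,0,0,0,0,0]]}}

```text
t: 9.2
tool_pos: [0.4224, 0.1528, 0.1243]
orientation: [0.166, -3.137, 0.001]
force: [-0.7, -0.3, -1.3]
opening: 0.0199
gripper_force: 54.8
```

```bash
cat >> h.py <<'E'
def go(tips,yaw,z,g=.090):
    "units for move: turn z (tool), then shift in current tool axes; fork tips target, yaw deg, tcp z"
    s=read_state(); r=R.from_rotvec(s["orientation"]); M=r.as_matrix()
    now=np.degrees(np.arctan2(-M[1,0],-M[0,0])); a=np.radians(yaw)
    d=np.array([np.cos(a),np.sin(a)]); tgt=np.r_[np.array(tips)-g*d,z]
    print("tilt z",M[:,2].round(4),"yaw",now.round(2),"tips",(s["tool_pos"][:2]-g*M[:2,0]).round(4),"z",s["tool_pos"][2].round(4),"F",s["force"].round(1))
    print("turn z",(-(yaw-now)/6).round(3),"shift",(M.T@(tgt-s["tool_pos"])/.025).round(3))
E
python3 -c "
from h import *
go((.511,.161),6,.075)"
```

```text
tilt z [-6.e-04 -4.e-04 -1.e+00] yaw 6.06 tips [0.5119 0.1623] z 0.1243 F [-0.7 -0.3 -1.3]
turn z 0.01 shift [ 0.039 -0.043  1.972]
```

{"op": "move_arm", "data": {"plan": [[0,0,0,0,0,0.5,0],[0,0,0,0,0,0.5,0],[0,0,0,0,0,0.5,0],[0,0,0,0,0,0.5,0],[0,0,0,0,0,0.5,0],[0,0,0,0,0,0.2,0],[0,0,0,0,0,0,0],[0,0,0,0,0,0,0],[0,0,0,0,0,0,0],[0,0,0,0,0,0,0]]}}

```text
t: 10.2
tool_pos: [0.423, 0.1532, 0.0578]
orientation: [-0.165, 3.136, 0.0]
force: [0.7, -0.4, -2.1]
opening: 0.0201
gripper_force: 54.8
```

Run:
```python
from h import *
go((.511,.161),6,.0425)
for n in("top","side"):
    c,f,W=cam(n)
    q=cv2.projectPoints(np.array([[.4216+.09,.161,.034],[.553,.1655,.026],[.604,.16,.038]]),np.array(c["rvec"]).ravel(),np.array(c["tvec"]).ravel(),np.array([[c["fx"],0,c["cx"]],[0,c["fy"],c["cy"]],[0,0,1.]]),None)[0][:,0]
    print(n,q.round(1).tolist())
    u,v=q[:2].mean(0).astype(int); print(u,v)
    cr=f[v-40:v+40,u-50:u+50]; cv2.imwrite(f"pics/b_{n}.png",cv2.resize(cr[...,::-1],None,fx=6,fy=6,interpolation=cv2.INTER_CUBIC))
a=cv2.imread("pics/b_top.png");b=cv2.imread("pics/b_side.png"); cv2.imwrite("pics/b.png",cv2.resize(np.hstack([a,b]),(800,320)))
```

```text
tilt z [ 1.3e-03  3.0e-04 -1.0e+00] yaw 6.03 tips [0.5125 0.1627] z 0.0578 F [ 0.7 -0.4 -2.1]
turn z 0.005 shift [ 0.068 -0.059  0.613]
top [[259.9, 226.9], [258.1, 212.6], [259.7, 193.9]]
259 219
side [[298.4, 229.4], [279.8, 231.9], [257.5, 224.7]]
289 230
```

View pics/b.png

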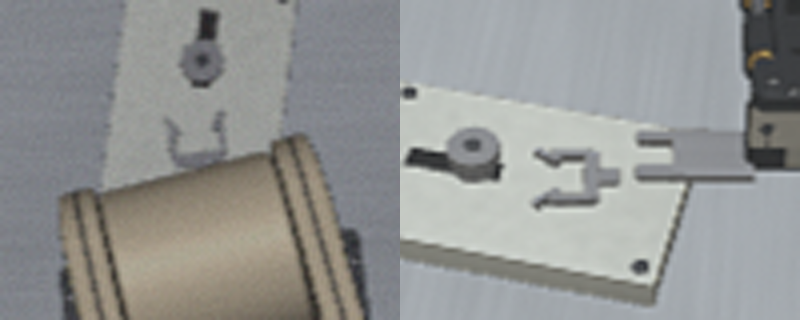

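```bash
cat >> h.py <<'E'
def ray(n,uv,z):
    c=read_camera(n); M=R.from_rotvec(np.array(c["rvec"]).ravel()).as_matrix(); t=np.array(c["tvec"]).ravel(); o=-M.T@t
    d=M.T@np.array([(uv[0]-c["cx"])/c["fx"],(uv[1]-c["cy"])/c["fy"],1]); return (o+d*(z-o[2])/d[2])[:2].round(4)
E
python3 - <<'E'
from h import *
for n,x,y,z in [("pin",473,147,.0385),("lugend",617,178,.026),("seat",566,177,.026),("lipA",537,155,.026),("lipB",537,204,.026),("tineA",638,138,.0435),("tineB",636,173,.0435)]:
    print(n,ray("side",(239+(x-400)/4-.4,190+y/4-.4),z))
E
```

```text
pin [0.6044 0.1657]
lugend [0.5232 0.1691]
seat [0.5516 0.1714]
lipA [0.5701 0.1559]
lipB [0.5648 0.1936]
tineA [0.513 0.154]
tineB [0.5113 0.1812]
```

The side view shows the two tines at (638,138) and (636,173), squarely behind the lug at (617,178). The estimates agree to about 1 mm. I'll lower the tool to the plate and close in on the clip.

{"op": "move_arm", "data": {"plan": [[0,0,0,0,0,0.2,0],[0,0,0,0,0,0.2,0],[0,0,0,0,0,0.2,0],[0,0,0,0,0,0,0],[0,0,0,-0.1,0,0,0],[0,0,0,-0.1,0,0,0],[0,0,0,-0.1,0,0,0],[0,0,0,-0.1,0,0,0],[0,0,0,-0.1,0,0,0],[0,0,0,-0.1,0,0,0]]}}

```text
t: 11.65
tool_pos: [0.4376, 0.1547, 0.0421]
orientation: [0.165, -3.137, 0.0]
force: [0.6, 0.3, -1.6]
opening: 0.0196
gripper_force: 54.9
```

Run:
```python
from h import *
go((.5325,.1640),6,.0425)
```

```text
tilt z [-0. -0. -1.] yaw 6.03 tips [0.5271 0.1641] z 0.0421 F [ 0.6  0.3 -1.6]
turn z 0.005 shift [-0.216 -0.026 -0.014]
```

{"op": "move_arm", "data": {"plan": [[0,0,0,-0.1,0,0,0],[0,0,0,-0.1,0,0,0],[0,0,0.14,-0.058,0.057,0,0],[0,0,0.14,-0.058,0.058,0,0],[0,0,0.14,-0.057,0.059,0,0],[0,0,0.14,-0.056,0.06,0,0],[0,0,0.14,-0.056,0.06,0,0],[0,0,0.14,-0.055,0.061,0,0],[0,0,0.14,-0.054,0.062,0,0],[0,0,0.14,-0.053,0.062,0,0]]}}

```text
t: 12.65
tool_pos: [0.4529, 0.1679, 0.0421]
orientation: [-0.021, -3.141, -0.0]
force: [0.3, -0.5, -2.0]
opening: 0.0199
gripper_force: 54.9
```

{"op": "move_arm", "data": {"plan": [[0,0,0.14,-0.052,0.063,0,0],[0,0,0.14,-0.052,0.064,0,0],[0,0,0.14,-0.05,0.064,0,0],[0,0,0.14,-0.05,0.065,0,0],[0,0,0.14,-0.048,0.066,0,0],[0,0,0.14,-0.047,0.067,0,0],[0,0,0.14,-0.046,0.067,0,0],[0,0,0.14,-0.045,0.068,0,0],[0,0,0,0,0,0,0],[0,0,0,0,0,0,0]]}}

```text
t: 13.65
tool_pos: [0.4635, 0.1802, 0.0422]
orientation: [0.203, 3.135, -0.0]
force: [-0.9, 0.0, -2.2]
opening: 0.0196
gripper_force: 54.9
```

Run:
```python
from h import *
go((.553,.1675),-7.7,.0425)
for n,u,v in(("top",259,205),("side",280,230)):
    c,f,W=cam(n)
    cr=f[v-40:v+40,u-50:u+50]; cv2.imwrite(f"pics/d_{n}.png",cv2.resize(cr[...,::-1],None,fx=4,fy=4,interpolation=cv2.INTER_CUBIC))
a=cv2.imread("pics/d_top.png");b=cv2.imread("pics/d_side.png"); cv2.imwrite("pics/d.png",np.hstack([a,b]))
```

```text
tilt z [ 1.e-04 -0.e+00 -1.e+00] yaw -7.4 tips [0.5527 0.1686] z 0.0422 F [-0.9  0.  -2.2]
turn z 0.051 shift [-0.018 -0.025 -0.014]
```

View pics/d.png

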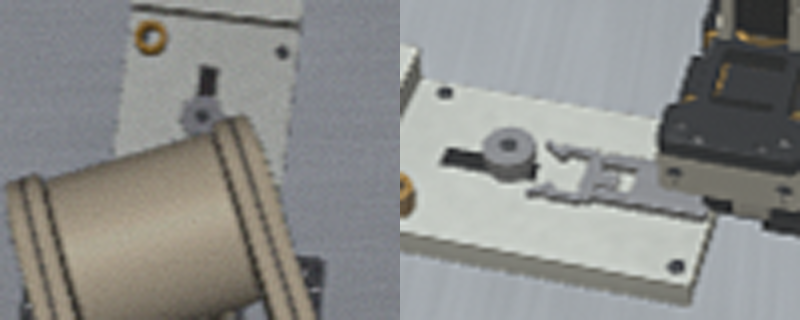

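The side view shows the tines flush against the clip's back with the lug in the slot. The lips are at (548,150) and (530,193), just short of the pin head at (508,148). I'll check the lateral offset.

Run:
```python
from h import *
a=np.radians(-7.6); d=np.array([np.cos(a),np.sin(a)]); l=np.array([-d[1],d[0]])
P={}
for n,x,y,z in [("pin",508,147,.0385),("lipA",548,150,.026),("lipB",530,193,.026),("inA",593,155,.026),("inB",582,196,.026),("lug",615,180,.026)]:
    P[n]=ray("side",(230+(x-400)/4-.4,190+y/4-.4),z); q=P[n]-P["pin"]; print(n,P[n],"axial",(q@d).round(4),"lat",(q@l).round(4))
t=P["lipB"]-P["lipA"]; print(np.degrees(np.arctan2(-t[0],t[1])))
s=read_state(); M=R.from_rotvec(s["orientation"]).as_matrix(); tp=s["tool_pos"][:2]-.09*M[:2,0]; q=tp-[.6045,.1605]; print("tips",q@d,q@l)
```

```text
pin [0.605  0.1658] axial 0.0 lat 0.0
lipA [0.5847 0.1534] axial -0.0185 lat -0.015
lipB [0.5897 0.1878] axial -0.0181 lat 0.0198
inA [0.5589 0.1547] axial -0.0442 lat -0.0171
inB [0.5607 0.1871] axial -0.0467 lat 0.0153
lug [0.5441 0.1729] axial -0.0613 lat -0.001
-8.269961586981173
tips -0.05248018577839855 0.0011223337925029544
```

{"op": "move_arm", "data": {"plan": [[0,0,0.05,-0.04,-0.01,0,0],[0,0,0,-0.04,-0.01,0,0],[0,0,0,-0.04,-0.005,0,0],[0,0,0,-0.04,0,0,0],[0,0,0,-0.04,0,0,0],[0,0,0,-0.04,0,0,0],[0,0,0,-0.04,0,0,0],[0,0,0,-0.04,0,0,0],[0,0,0,-0.04,0,0,0],[0,0,0,-0.04,0,0,0]]}}

```text
t: 15.05
tool_pos: [0.4733, 0.1782, 0.0421]
orientation: [-0.211, -3.134, 0.0]
force: [0.5, 0.0, -2.0]
opening: 0.0196
gripper_force: 54.9
```

{"op": "move_arm", "data": {"plan": [[0,0,0,-0.04,0,0,0],[0,0,0,-0.04,0,0,0],[0,0,0,-0.04,0,0,0],[0,0,0,-0.04,0,0,0],[0,0,0,-0.04,0,0,0],[0,0,0,-0.04,0,0,0],[0,0,0,0,0,0,0],[0,0,0,0,0,0,0],[0,0,0,0,0,0,0],[0,0,0,0,0,0,0]]}}

```text
t: 16.05
tool_pos: [0.4791, 0.1774, 0.0422]
orientation: [0.211, 3.134, 0.0]
force: [0.1, 0.0, -1.6]
opening: 0.0197
gripper_force: 54.9
```

{"op": "move_arm", "data": {"plan": [[0,0,0,-0.04,0,0,0],[0,0,0,-0.04,0,0,0],[0,0,0,-0.04,0,0,0],[0,0,0,-0.04,0,0,0],[0,0,0,0,0,0,0],[0,0,0,0,0,0,0],[0,0,0,0,0,0,0],[0,0,0,0,0,0,0],[0,0,0,0,0,0,0],[0,0,0,0,0,0,0]]}}

```text
t: 17.05
tool_pos: [0.4831, 0.1769, 0.0421]
orientation: [0.211, 3.134, 0.0]
force: [-1.0, -0.4, -1.5]
opening: 0.0198
gripper_force: 54.9
```

{"op": "move_arm", "data": {"plan": [[0,0,0,-0.04,0,0,0],[0,0,0,-0.04,0,0,0],[0,0,0,-0.04,0,0,0],[0,0,0,-0.04,0,0,0],[0,0,0,0,0,0,0],[0,0,0,0,0,0,0],[0,0,0,0,0,0,0],[0,0,0,0,0,0,0],[0,0,0,0,0,0,0],[0,0,0,0,0,0,0]]}}

```text
t: 18.05
tool_pos: [0.486, 0.1766, 0.0417]
orientation: [-0.211, -3.132, 0.0]
force: [-5.3, 2.0, 0.3]
opening: 0.0198
gripper_force: 54.9
```

{"op": "move_arm", "data": {"plan": [[0,0,0,-0.04,0,0,0],[0,0,0,-0.04,0,0,0],[0,0,0,-0.04,0,0,0],[0,0,0,0,0,0,0],[0,0,0,0,0,0,0],[0,0,0,0,0,0,0],[0,0,0,0,0,0,0],[0,0,0,0,0,0,0],[0,0,0,0,0,0,0],[0,0,0,0,0,0,0]]}}

```text
t: 19.05
tool_pos: [0.4889, 0.1762, 0.0416]
orientation: [-0.211, -3.132, 0.0]
force: [-5.3, 1.9, 0.5]
opening: 0.0197
gripper_force: 54.9
```

{"op": "move_arm", "data": {"plan": [[0,0,0,-0.04,0,0,0],[0,0,0,-0.04,0,0,0],[0,0,0,-0.04,0,0,0],[0,0,0,0,0,0,0],[0,0,0,0,0,0,0],[0,0,0,0,0,0,0],[0,0,0,0,0,0,0],[0,0,0,0,0,0,0],[0,0,0,0,0,0,0],[0,0,0,0,0,0,0]]}}

```text
t: 20.05
tool_pos: [0.492, 0.1758, 0.0417]
orientation: [-0.211, -3.132, 0.0]
force: [-5.6, 2.7, -0.5]
opening: 0.0198
gripper_force: 54.9
```

{"op": "move_arm", "data": {"plan": [[0,0,0,-0.04,0,0,0],[0,0,0,-0.04,0,0,0],[0,0,0,-0.04,0,0,0],[0,0,0,0,0,0,0],[0,0,0,0,0,0,0],[0,0,0,0,0,0,0],[0,0,0,0,0,0,0],[0,0,0,0,0,0,0],[0,0,0,0,0,0,0],[0,0,0,0,0,0,0]]}}

```text
t: 21.05
tool_pos: [0.4949, 0.1754, 0.0417]
orientation: [-0.211, -3.132, 0.0]
force: [-5.4, 1.7, -0.2]
opening: 0.0195
gripper_force: 54.9
```

{"op": "move_arm", "data": {"plan": [[0,0,0,-0.04,0,0,0],[0,0,0,-0.04,0,0,0],[0,0,0,-0.04,0,0,0],[0,0,0,0,0,0,0],[0,0,0,0,0,0,0],[0,0,0,0,0,0,0],[0,0,0,0,0,0,0],[0,0,0,0,0,0,0],[0,0,0,0,0,0,0],[0,0,0,0,0,0,0]]}}

```text
t: 22.05
tool_pos: [0.4979, 0.175, 0.0417]
orientation: [-0.211, -3.132, 0.0]
force: [-6.0, 1.9, 0.1]
opening: 0.0197
gripper_force: 54.9
```

{"op": "move_arm", "data": {"plan": [[0,0,0,-0.04,0,0,0],[0,0,0,-0.04,0,0,0],[0,0,0,-0.04,0,0,0],[0,0,0,0,0,0,0],[0,0,0,0,0,0,0],[0,0,0,0,0,0,0],[0,0,0,0,0,0,0],[0,0,0,0,0,0,0],[0,0,0,0,0,0,0],[0,0,0,0,0,0,0]]}}

```text
t: 23.05
tool_pos: [0.5008, 0.1746, 0.0416]
orientation: [-0.211, -3.132, 0.0]
force: [-5.8, 1.5, 0.2]
opening: 0.0198
gripper_force: 54.9
```

{"op": "move_arm", "data": {"plan": [[0,0,0,-0.04,0,0,0],[0,0,0,-0.04,0,0,0],[0,0,0,-0.04,0,0,0],[0,0,0,0,0,0,0],[0,0,0,0,0,0,0],[0,0,0,0,0,0,0],[0,0,0,0,0,0,0],[0,0,0,0,0,0,0],[0,0,0,0,0,0,0],[0,0,0,0,0,0,0]]}}

```text
t: 24.05
tool_pos: [0.5038, 0.1741, 0.0417]
orientation: [-0.211, -3.132, 0.0]
force: [-5.7, 1.5, 0.5]
opening: 0.0196
gripper_force: 54.9
```

{"op": "move_arm", "data": {"plan": [[0,0,0,-0.04,0,0,0],[0,0,0,-0.04,0,0,0],[0,0,0,-0.04,0,0,0],[0,0,0,0,0,0,0],[0,0,0,0,0,0,0],[0,0,0,0,0,0,0],[0,0,0,0,0,0,0],[0,0,0,0,0,0,0],[0,0,0,0,0,0,0],[0,0,0,0,0,0,0]]}}

```text
t: 25.05
tool_pos: [0.5068, 0.1737, 0.0416]
orientation: [-0.211, -3.132, 0.0]
force: [-5.7, 1.5, 0.7]
opening: 0.0196
gripper_force: 54.9
```

{"op": "move_arm", "data": {"plan": [[0,0,0,-0.04,0,0,0],[0,0,0,-0.04,0,0,0],[0,0,0,-0.04,0,0,0],[0,0,0,0,0,0,0],[0,0,0,0,0,0,0],[0,0,0,0,0,0,0],[0,0,0,0,0,0,0],[0,0,0,0,0,0,0],[0,0,0,0,0,0,0],[0,0,0,0,0,0,0]]}}

```text
t: 26.05
tool_pos: [0.5088, 0.1735, 0.0415]
orientation: [-0.21, -3.13, 0.0]
force: [-10.6, 2.0, 3.8]
opening: 0.02
gripper_force: 54.9
```

{"op": "move_arm", "data": {"plan": [[0,0,0,-0.02,0,0,0],[0,0,0,-0.015,0,0,0],[0,0,0,0,0,0,0],[0,0,0,0,0,0,0],[0,0,0,0,0,0,0],[0,0,0,0,0,0,0],[0,0,0,0,0,0,0],[0,0,0,0,0,0,0],[0,0,0,0,0,0,0],[0,0,0,0,0,0,0]]}}

```text
t: 27.05
tool_pos: [0.5094, 0.1734, 0.0415]
orientation: [-0.21, -3.13, 0.0]
force: [-12.2, 2.6, 5.7]
opening: 0.0197
gripper_force: 54.9
```

{"op": "move_arm", "data": {"plan": [[0,0,0,-0.015,0,0,0],[0,0,0,-0.015,0,0,0],[0,0,0,0,0,0,0],[0,0,0,0,0,0,0],[0,0,0,0,0,0,0],[0,0,0,0,0,0,0],[0,0,0,0,0,0,0],[0,0,0,0,0,0,0],[0,0,0,0,0,0,0],[0,0,0,0,0,0,0]]}}

```text
t: 28.05
tool_pos: [0.5106, 0.1732, 0.0415]
orientation: [-0.21, -3.131, 0.0]
force: [-9.0, 2.6, 2.8]
opening: 0.0197
gripper_force: 54.9
```

{"op": "move_arm", "data": {"plan": [[0,0,0,-0.02,0,0,0],[0,0,0,-0.02,0,0,0],[0,0,0,0,0,0,0],[0,0,0,0,0,0,0],[0,0,0,0,0,0,0],[0,0,0,0,0,0,0],[0,0,0,0,0,0,0],[0,0,0,0,0,0,0],[0,0,0,0,0,0,0],[0,0,0,0,0,0,0]]}}

```text
t: 29.05
tool_pos: [0.5121, 0.173, 0.0416]
orientation: [-0.211, -3.132, 0.0]
force: [-7.2, 1.2, 0.0]
opening: 0.0197
gripper_force: 54.9
```

{"op": "move_arm", "data": {"plan": [[0,0,0,-0.02,0,0,0],[0,0,0,-0.02,0,0,0],[0,0,0,0,0,0,0],[0,0,0,0,0,0,0],[0,0,0,0,0,0,0],[0,0,0,0,0,0,0],[0,0,0,0,0,0,0],[0,0,0,0,0,0,0],[0,0,0,0,0,0,0],[0,0,0,0,0,0,0]]}}

```text
t: 30.05
tool_pos: [0.5148, 0.1726, 0.0423]
orientation: [0.211, 3.134, 0.0]
force: [-0.5, -0.8, -2.2]
opening: 0.0195
gripper_force: 54.9
```

{"op": "move_arm", "data": {"plan": [[0,0,0,-0.03,0,0,0],[0,0,0,-0.03,0,0,0],[0,0,0,0,0,0,0],[0,0,0,0,0,0,0],[0,0,0,0,0,0,0],[0,0,0,0,0,0,0],[0,0,0,0,0,0,0],[0,0,0,0,0,0,0],[0,0,0,0,0,0,0],[0,0,0,0,0,0,0]]}}

```text
t: 31.05
tool_pos: [0.5159, 0.1724, 0.0421]
orientation: [-0.211, -3.134, 0.0]
force: [-0.0, 0.6, -1.9]
opening: 0.02
gripper_force: 54.9
```

{"op": "move_arm", "data": {"plan": [[0,0,0,-0.03,0,0,0],[0,0,0,-0.03,0,0,0],[0,0,0,0,0,0,0],[0,0,0,0,0,0,0],[0,0,0,0,0,0,0],[0,0,0,0,0,0,0],[0,0,0,0,0,0,0],[0,0,0,0,0,0,0],[0,0,0,0,0,0,0],[0,0,0,0,0,0,0]]}}

```text
t: 32.05
tool_pos: [0.5166, 0.1723, 0.0418]
orientation: [-0.211, -3.133, 0.0]
force: [-4.5, 1.2, 1.2]
opening: 0.0197
gripper_force: 54.9
```

{"op": "move_arm", "data": {"plan": [[0,0,0,-0.025,0,0,0],[0,0,0,-0.025,0,0,0],[0,0,0,0,0,0,0],[0,0,0,0,0,0,0],[0,0,0,0,0,0,0],[0,0,0,0,0,0,0],[0,0,0,0,0,0,0],[0,0,0,0,0,0,0],[0,0,0,0,0,0,0],[0,0,0,0,0,0,0]]}}

```text
t: 33.05
tool_pos: [0.5167, 0.1723, 0.0415]
orientation: [-0.211, -3.13, 0.001]
force: [-9.8, 1.8, 3.9]
opening: 0.0195
gripper_force: 54.9
```

Run:
```python
from h import *
go((.6,.16),-7.7,.0425)
c,f,W=cam("side"); u,v=265,228
cv2.imwrite("pics/e.png",cv2.resize(f[v-35:v+35,u-50:u+50,::-1],None,fx=7,fy=7,interpolation=cv2.INTER_CUBIC))
```

```text
tilt z [-4.1e-03 -1.0e-04 -1.0e+00] yaw -7.69 tips [0.6059 0.1603] z 0.0415 F [-9.8  1.8  3.9]
turn z 0.001 shift [ 0.232 -0.042 -0.039]
```

View pics/e.png

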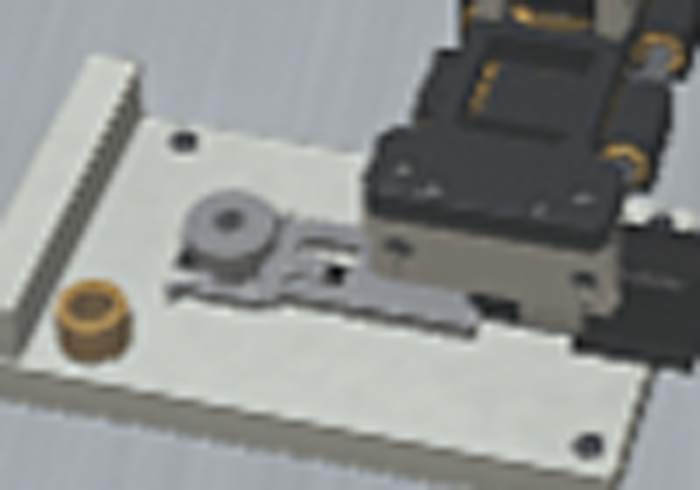

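The side view shows the clip around the pin at (230,235), seated under the head, with the force rising against a hard stop. The tool can come straight back now.

{"op": "move_arm", "data": {"plan": [[0,0,0,0.05,0,0,0],[0,0,0,0.1,0,0,0],[0,0,0,0.15,0,0,0],[0,0,0,0.3,0,0,0],[0,0,0,0.4,0,0,0],[0,0,0,0.4,0,0,0],[0,0,0,0.4,0,-0.2,0],[0,0,0,0.2,0,-0.6,0],[0,0,0,0,0,-0.8,0],[0,0,0,0,0,-0.8,0]]}}

```text
t: 34.1
tool_pos: [0.4678, 0.1789, 0.1024]
orientation: [-0.211, -3.134, 0.0]
force: [0.3, 0.0, -2.7]
opening: 0.0197
gripper_force: 54.9
```

Run:
```python
from h import *
s=read_state();M=R.from_rotvec(s["orientation"]).as_matrix()
print(s["tool_pos"],(M.T@(np.array([.510,-.2372,.125])-s["tool_pos"])/.025).round(2))
c,f,W=cam("side"); u,v=265,228
cv2.imwrite("pics/f.png",cv2.resize(f[v-35:v+35,u-50:u+50,::-1],None,fx=7,fy=7,interpolation=cv2.INTER_CUBIC))
```

```text
[0.46783423 0.17885932 0.10244083] [ -3.9  -16.27  -0.9 ]
```

View pics/f.png

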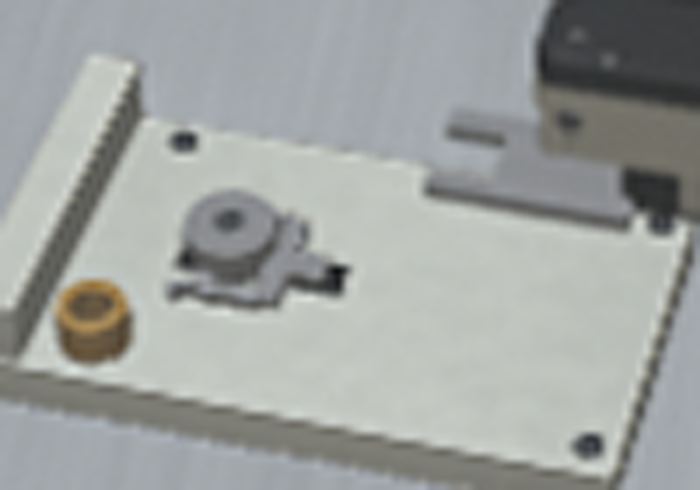

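The clip stays seated around the pin at (230,240), and the fork is clear of it. I'll take the tool back to the mat.

{"op": "move_arm", "data": {"plan": [[0,0,0,0,-0.3,-0.5,0],[0,0,0,-0.2,-0.6,-0.4,0],[0,0,0,-0.25,-1,0,0],[0,0,0,-0.25,-1,0,0],[0,0,0,-0.25,-1,0,0],[0,0,0,-0.25,-1,0,0],[0,0,0,-0.25,-1,0,0],[0,0,0,-0.25,-1,0,0],[0,0,0,-0.25,-1,0,0],[0,0,0,-0.25,-1,0,0]]}}

```text
t: 35.15
tool_pos: [0.4928, -0.0503, 0.1239]
orientation: [-0.211, -3.133, -0.0]
force: [0.5, -0.2, -2.3]
opening: 0.0197
gripper_force: 54.9
```

{"op": "move_arm", "data": {"plan": [[0,0,0,-0.25,-1,0,0],[0,0,0,-0.25,-1,0,0],[0,0,0,-0.25,-1,0,0],[0,0,0,-0.25,-1,0,0],[0,0,0,-0.25,-1,0,0],[0,0,0,-0.25,-1,0,0],[0,0,-0.4,0,-0.8,0,0],[0,0,-0.5,0,-0.5,0,0],[0,0,-0.5,0,0,0,0],[0,0,-0.28,0,0,0,0]]}}

```text
t: 36.15
tool_pos: [0.5058, -0.2353, 0.1238]
orientation: [0.066, -3.139, -0.001]
force: [0.6, 0.5, -1.9]
opening: 0.0198
gripper_force: 54.9
```

Run:
```python
from h import *
a=np.radians(2.4); go(np.array([.510,-.2372])+.09*np.array([np.cos(a),np.sin(a)]),2.4,.0265)
```

```text
tilt z [-1.5e-03  8.0e-04 -1.0e+00] yaw 2.41 tips [ 0.5958 -0.2315] z 0.1238 F [ 0.6  0.5 -1.9]
turn z 0.002 shift [-0.169 -0.085  3.891]
```

{"op": "move_arm", "data": {"plan": [[0,0,0,-0.15,-0.08,0.6,0],[0,0,0,0,0,0.8,0],[0,0,0,0,0,0.8,0],[0,0,0,0,0,0.8,0],[0,0,0,0,0,0.4,0],[0,0,0,0,0,0.2,0],[0,0,0,0,0,0.15,0],[0,0,0,0,0,0.1,0],[0,0,0,0,0,0.05,0],[0,0,0,0,0,0,0]]}}

```text
t: 37.15
tool_pos: [0.5111, -0.2371, 0.0277]
orientation: [-0.065, 3.14, -0.001]
force: [0.3, 0.4, -0.7]
opening: 0.0196
gripper_force: 54.9
```

{"op": "move_arm", "data": {"plan": [[0,0,0,0,0,0.03,0],[0,0,0,0,0,0.03,0],[0,0,0,0,0,0.03,0],[0,0,0,0,0,0,0],[0,0,0,0,0,0,0],[0,0,0,0,0,0,22],[0,0,0,0,0,0,24],[0,0,0,0,0,0,28],[0,0,0,0,0,0,36],[0,0,0,0,0,0,45]]}}

```text
t: 38.15
tool_pos: [0.5108, -0.2368, 0.0248]
orientation: [0.065, -3.141, -0.0]
force: [0.2, -1.0, 0.1]
opening: 0.0388
gripper_force: 0.0
```

{"op": "move_arm", "data": {"plan": [[0,0,0,0,0,0,45],[0,0,0,0,0,0,45],[0,0,0,0,0,-0.4,45],[0,0,0,0,0,-0.6,45],[0,0,0,0,0,-0.8,45],[0,0,0,0,0,-0.8,45],[0,0,0,0,0,-0.8,45],[0,0,0,0,0,-0.8,45],[0,0,0,0,0,-0.4,45],[0,0,0,0,0,0,45]]}}

```text
t: 39.15
tool_pos: [0.5122, -0.2377, 0.1429]
orientation: [-0.065, 3.137, -0.004]
force: [-0.6, -0.6, -1.2]
opening: 0.0451
gripper_force: 0.0
```

Run:
```python
from h import *
c,f,W=cam("side"); print(read_state()["tool_pos"],read_state()["opening"])
cv2.imwrite("pics/g.png",cv2.resize(f[90:290,180:380,::-1],None,fx=3,fy=3,interpolation=cv2.INTER_CUBIC))
c,f,W=cam("wrist"); z=W[...,2];p=W[(z>.03)&(z<.06)&(W[...,1]<-.2)&(W[...,1]>-.28)&(W[...,0]<.6)&(W[...,0]>.42)]
print(len(p),cv2.minAreaRect((p[:,:2]*1000).astype(np.float32)),np.median(p[:,2]))
```

```text
[ 0.51141102 -0.23719628  0.14109901] 0.04493958892933529
1978 ((500.7703552246094, -236.56446838378906), (78.79795837402344, 20.177452087402344), 1.8966692686080933) 0.04251625788460807
```

View pics/g.png

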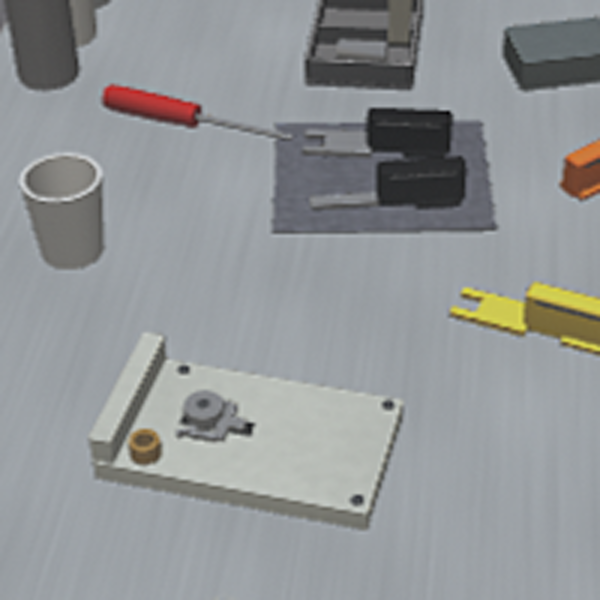

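The fork tool stands upright on the mat at (410,130) and is released. The clip is seated on the pin at (205,410), and nothing else has moved.

```bash
python3 -c "
from plant import *
print(close_job())"
```

```text
the job is handed in; nothing more can be done
None
```

The clip was pushed to its hard stop around the pin, with the last wrist force reading at 12–13 N at most. The fork tool is back on its mat, upright and released. I handed the job in at about 39 s; no verdict came back.

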